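Fit the weighted presser bar in its clamp rest

ROBOT

A 7-joint arm with a two-finger parallel gripper is mounted at the origin on the work surface. World frame = base frame: x ahead of the robot, y to its left, z up, the work surface at z = 0. Lengths are in m, angles in rad, forces in N, time in s.
With the tool pointing down it reaches from about 0.4 to 0.85 m from the base axis. Payload 10.4 kg.
Tool frame: the origin (TCP) lies midway between the tips of the shut fingers; the grasp point (between the pads) lies 19 mm behind it; z points along the fingers, y is the direction in which the jaws open and shut (so a half turn about z gives the same grasp; the last joint's range is limited). The gripper opens to 85 mm and grips with 20 to 120 N. Pads are 22 mm wide; open, the fingers measure 114 mm over their backs; the gripper's body (76 mm by 85 mm) begins 54 mm behind the grasp point. The pads swing forward as they close: fully open they stand 13 mm farther back than shut.
Start: joints at [1.27, 0.332, -0.065, 1.46, 0.022, 1.35, -0.088], TCP at [0.171, -0.601, 0.231] pointing down, gripper open.
Joint ranges: [-2.6, 2.6], [-0.5, 2.12], [-1.47, 1.34], [0.16, 2.42], [-1.27, 4.41], [0.06, 2.06], [-2.6, 2.6]. Speed limits (rad/s): [2.22, 2.22, 2.79, 2.79, 3.14, 3.14, 3.14].

INTERFACE

Orientations are given as a unit quaternion [x, y, z, w].
In Python, from workcell import manip, camera, camera_info, workorder, nets gives the robot as it stands.
- The arm moves only by the tool apply_moves, never from a script. Its argument "commands" is a list of rows, each a list of 5 numbers: the shift along the tool's x, y, z in m, then the turn about the tool's z in degrees, then the gripper command: -1 is fully open, 1 is shut, values between are in proportion. A call has 1 to 5 rows; each row shifts and turns the pose as measured when the row begins, along the tool's axes as they then stand; what a row does not reach is not made up. A row lasts 1/12 s, in which the tool goes at most 41.7 mm and 7.16 degrees, less where a joint would pass 70% of its speed; a pose out of reach is approached as far as the arm can. A call is refused whole if a number of a shift passes 0.0417 or a number of a turn 7.16, either way. A call with a gripper value outside its range is refused whole. The fingers move at their own pace and stop on an object; "squeeze" is the grip in N (left out, the last holds). Time passes only in rows, so rows that do not move let the fingers close. It gives the time, the measured TCP pose, the force and the opening at its end, in the units of the state.
- manip.get_obs(): the state, without advancing time (a new reading comes with each control period).
- camera(name): name is "scene" or "top" or "wrist"; returns (picture, depth): 384x512x3 uint8, red, green, blue; 384x512 float32, m along the optical axis (not along the pixel's ray), 0 where there is no reading.
- camera_info(name): a dict with "camera_matrix" (3x3 intrinsics, pixels), "k1" (the pictures are not rectified: a ray, as slopes to the right and down, at radius r is drawn at 1 + k1 r^2 times it, then the intrinsics apply), "xyz" and "rotation" of the camera in the world; the wrist camera has in their place "T_tool_cam" (4x4, takes a point from camera to tool coordinates, whose origin is the TCP and whose axes are the flange's). Camera axes: x right, y down, z forward; pixel columns grow to the right and rows downward; lengths in m; the calibration is good to about 2 mm. A picture is of the moment at which its call begins: read the wrist's pose just before it. camera_info takes no time and is no camera call.
- workorder.hand_in(): hands the job in, once; it reports no verdict.
Trained networks look in the newest picture that a camera, given by its name, has taken for a name from the list of things; names that differ only in an ending like _2 or _b are one class to them, and where a whole thing is asked for, a point or a joint stands for the part that bears it (a point fixed in the world has none). Each returns a list of dicts, best first, with "conf" (0 to 1); they miss things now and then, are a little off and sometimes report something else, mostly with a low value. They report only what shows in the picture. A call takes as long as a camera call.
- nets.look_for(camera, thing): "rect" ([left, top, width, height] in pixels, round what is visible of it).
- nets.place_of(camera, thing): "xy" ([column, row] in pixels: a listed point, or the origin of a listed thing).
The state is a dict: "clock": time; "joint_pos": joint angles; "joint_velocities": joint speeds; "tau": joint torques, N m; "position": TCP position; "ee_rot": TCP orientation; "ft_force": force on the tool from outside, world axes, zero at the start; "torque": the same for the moment, N m; "grip_width": opening from 0.0 (shut) to 1.0 (fully open).
Only numpy, scipy, OpenCV 4.12 (cv2) and the standard library are available. Lean on these libraries where they do the work, as an engineer would, in place of code of your own. Each camera call takes 0.05 s, during which the arm holds its last target. There are 200 camera calls.

TASK

The brush press's weighted presser bar is parked head first in the bay under the press. Draw it out by its toe, let go of it on the bench clear of the press, then take it again at its balance point, lift it well clear of the bench and carry it level to the clamp rest. Set it down on the rest's bed and slide it sideways so that the toe goes in under the keeper, fully home against the back of the pocket and with the head against its stop; leave the other things on the bench alone.

Things in the scene. Friction and masses are not known exactly. Their poses are not given: they have to be found in the camera images.
- bar_mid (a point): Middle of the steel presser bar (200 mm long, 0.93 kg), on the axis of its round tube (diameter 20 mm, x -70 to +64 mm), 28 mm above the underside; x points to the head, z up. A ballast slug wedged unseen in the tube shifts the balance point: on the axis, anywhere from x = -20 to +50 mm. Oiled, slippery (friction 0.13 to 0.17): held some 10 to 20 mm off balance it turns in the fingers.
- bar_toe (a point): Centre of the bar's square toe block at its -x end: 30 mm long (along x), 40 mm wide (y), 40 mm high; 85 mm from bar_mid, 20 mm above the underside. Axes as bar_mid. The bar lies level on toe and head, with 18 mm free under the tube; at the start the toe sticks out of the press bay. The bar needs a firm grip of 40 to 60 N, which does it no harm.
- bar_head (a point): Centre of the bar's heavy dark cast head at its +x end: 36 mm long, 56 mm wide, 56 mm high, rounded edges; 82 mm from bar_mid, on the tube's axis. Axes as bar_mid. It starts inside the press bay.
- press: Green press casting, fixed: 150 mm deep (x), 190 mm wide (y), 130 mm high (215 mm with the spindle on top). Under it a bay 130 mm wide, 75 mm high, 135 mm deep, open only to its -x side. Origin: centre of its footprint at bench height; -x points out of the bay: the bar is drawn out that way.
- rest: Clamp rest, fixed: dark steel bed, x -114 to +120, y -100 to +45 mm, top 14 mm above the bench. Origin at bench height below bar_mid of a bar at home, which lies along x, toe to -x. At the toe end stands the pocket with its keeper, at the head end the head stop; nothing stands on the bed between x = -66 and +74, nor at y below -23 mm.
- pocket (a point): Where bar_toe lies at home: x -85, y 0 of the rest, 20 mm above the bed; axes of the rest. The keeper plate overhangs it (x -118 to -66, y -23 to +33 of the rest; underside 45 mm, top 57 mm above the bed). Back wall face at y +21, end wall face at x -108. Open to -y: the toe goes in only sideways, towards +y, with 5 mm of air above it, 8 mm at its end.
- head_seat (a point): Where bar_head lies at home: x +82, y 0 of the rest, 28 mm above the bed; axes of the rest. The head stop beside it is a block 36 mm high, x +74 to +100, with its face at y +29, 1 mm from the head at home.
- tin_mid (a point): Bystander: round metal tin, diameter 68 mm, 83 mm high; point at its centre.
- brush_a_mid (a point): Bystander: round brush head in a card band with a black top, diameter 62 mm, 38 mm high; point at its centre.
- brush_b_mid (a point): Bystander: a second such brush head; point at its centre.

How it is judged:
By the outcome, as a careful person would: the job done as asked, in the order asked, and still so for the second after the job is handed in, with the robot touching nothing.
It also fails if it takes over 67 s, if anything falls off the work surface, if the arm or the gripper's body presses on something with over 40 N, if the wrist force passes 120 N, or if a joint passes its speed limit or range.

## Working session

There is one attempt and no reset: what is moved stays moved. The work goes in short steps, Python scripts to look and compute and a tool call to move; the robot and the scene stay as the last step left them, time stands still between calls to the robot, and variables do not carry over. Pictures are saved under pics/ and viewed, about 8 in all and at most 12, crops included, and the job is handed in when it is done.

Besides the shell and the picture viewer there is one more tool, called after "Request:" as name([rows], argument=value, ...), one row to a line, values as JSON. apply_moves: Moves the arm, as the interface text tells. Its arguments: {"type":"object","properties":{"commands":{"type":"array","items":{"type":"array","items":{"type":"number"}}},"squeeze":{"type":"number"}},"required":["commands"]}

```bash
mkdir -p pics; cat > h.py <<'E'
import numpy as np, cv2
from scipy.spatial.transform import Rotation as R
from workcell import manip, camera, camera_info, workorder, nets
def pose(name):
    ci=camera_info(name)
    if name=="wrist":
        o=manip.get_obs(); T=np.eye(4); T[:3,:3]=R.from_quat(o["ee_rot"]).as_matrix(); T[:3,3]=o["position"]
        return ci, T@np.array(ci["T_tool_cam"])
    T=np.eye(4); r=np.array(ci["rotation"])
    T[:3,:3]=r if r.shape==(3,3) else R.from_quat(r).as_matrix(); T[:3,3]=ci["xyz"]; return ci,T
def slopes(ci,uv):
    K=np.array(ci["camera_matrix"]); k=ci["k1"]
    return cv2.undistortPoints(np.array(uv,float).reshape(-1,1,2),K,np.array([k,0,0,0,0.])).reshape(-1,2)
def ray(ci,T,uv):
    s=slopes(ci,uv)[0]; d=T[:3,:3]@np.array([s[0],s[1],1]); return T[:3,3],d
def at_z(ci,T,uv,z):
    o,d=ray(ci,T,uv); return o+d*(z-o[2])/d[2]
def tri(r1,r2):
    A=[];b=[]
    for o,d in(r1,r2):
        d=d/np.linalg.norm(d);P=np.eye(3)-np.outer(d,d);A.append(P);b.append(P@o)
    x=np.linalg.solve(sum(A),sum(b)); return x,[np.linalg.norm(a@x-c) for a,c in zip(A,b)]
def cloud(ci,T,D):
    h,w=D.shape; u,v=np.meshgrid(np.arange(w),np.arange(h)); s=slopes(ci,np.stack([u,v],-1)).reshape(h,w,2)
    P=np.dstack([s[...,0]*D,s[...,1]*D,D]); P=P@T[:3,:3].T+T[:3,3]; P[D==0]=np.nan; return P
def snap(name,tag):
    ci,T=pose(name); im,D=camera(name); np.savez(f"pics/{tag}.npz",im=im,D=D,T=T,K=ci["camera_matrix"],k1=ci["k1"])
    cv2.imwrite(f"pics/{tag}.png",im[...,::-1]); return ci,T,im,D
E
python3 - <<'E'
from h import *
np.set_printoptions(precision=3,suppress=True)
o=manip.get_obs();print(o)
rr={}
ims=[]
for c in("scene","top"):
    ci,T,im,D=snap(c,c+"0"); ims.append(im); P=cloud(ci,T,D)
    print(c,T[:3,3],T[:3,2],(D>0).mean())
    for t in["bar_mid","bar_toe","bar_head","press","rest","pocket","head_seat","tin_mid","brush_a_mid"]:
        for q in nets.place_of(c,t)[:2]:
            u,v=q["xy"]; print(c,t,round(q["conf"],2),np.round(q["xy"]),P[min(383,int(v)),min(511,int(u))])
            rr.setdefault(t,{}).setdefault(c,ray(ci,T,q["xy"]))
for t in rr:
    if len(rr[t])==2: print(t,*tri(rr[t]["scene"],rr[t]["top"]))
a=np.vstack(ims)[...,::-1]; cv2.imwrite("pics/both0.png",cv2.resize(np.hstack(ims)[...,::-1],(800,300)))
E
```

```text
{'clock': 0.0, 'joint_pos': array([ 1.27 ,  0.333, -0.065,  1.461,  0.022,  1.35 , -0.089]), 'joint_velocities': array([ 0.001,  0.002, -0.001,  0.001,  0.   , -0.   ,  0.001]), 'tau': array([  0.001, -62.544,   0.05 , -39.161,   0.016,   0.01 ,  -0.   ]), 'position': array([ 0.171, -0.601,  0.231]), 'ee_rot': array([ 0.99 ,  0.138, -0.   , -0.001]), 'ft_force': array([-0.498, -0.711, -0.808]), 'torque': array([-0.002, -0.036,  0.009]), 'grip_width': 1.0008303116097053}
scene [1.068 0.848 0.75 ] [-0.395 -0.696 -0.599] 0.9957326253255209
scene bar_head 0.63 [205. 229.] [0.781 0.107 0.037]
scene press 0.68 [356. 276.] [0.612 0.444 0.118]
scene rest 0.89 [230. 152.] [ 0.561 -0.204  0.013]
scene rest 0.64 [310. 235.] [0.631 0.311 0.125]
scene pocket 0.85 [219. 129.] [ 0.542 -0.324  0.029]
scene head_seat 0.92 [239. 157.] [ 0.546 -0.173  0.013]
scene tin_mid 0.76 [168. 174.] [ 0.789 -0.114  0.063]
scene brush_a_mid 0.7 [176. 196.] [ 0.795 -0.041  0.038]
top [0.417 0.041 1.311] [ 0.154  0.005 -0.988] 0.9960835774739584
top bar_mid 0.65 [155. 222.] [0.524 0.288 0.114]
top bar_toe 0.94 [187.
[... 442 characters left out ...]
0.29 [235. 134.] [0.771 0.095 0.033]
top brush_a_mid 0.78 [290. 133.] [ 0.776 -0.055  0.036]
press [0.533 0.37  0.004] [np.float64(0.004131075094143061), np.float64(0.004131075094143092)]
rest [ 0.559 -0.209  0.009] [np.float64(0.0017092545427442837), np.float64(0.0017092545427442453)]
pocket [ 0.552 -0.295  0.045] [np.float64(0.003002515902372682), np.float64(0.0030025159023728265)]
head_seat [ 0.564 -0.134  0.037] [np.float64(0.00045169536988914953), np.float64(0.00045169536988904556)]
tin_mid [ 0.779 -0.147  0.036] [np.float64(0.0002225925840871811), np.float64(0.00022259258408737783)]
brush_a_mid [ 0.783 -0.061  0.018] [np.float64(0.005639909562050703), np.float64(0.0056399095620508965)]
```

```bash
python3 - <<'E'
import cv2
a=cv2.imread("pics/top0.png")
cv2.imwrite("pics/top0z.png",cv2.resize(a[80:300,60:440],(798,462),interpolation=cv2.INTER_CUBIC))
E
```

```text
(no output)
```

View pics/top0z.png

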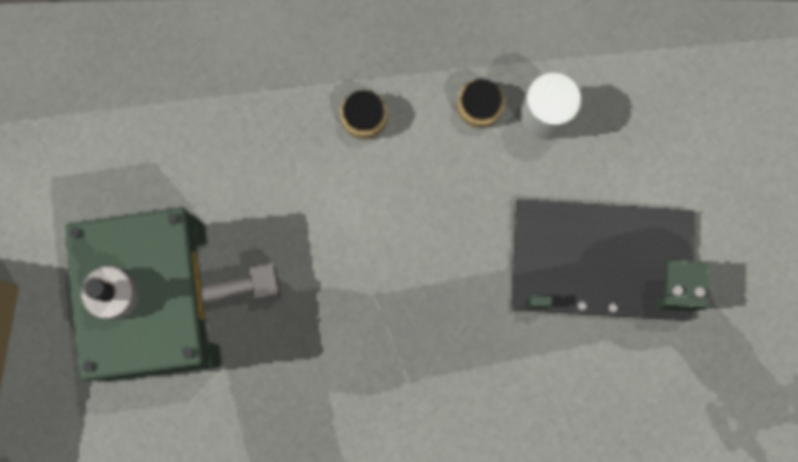

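View pics/scene0.png

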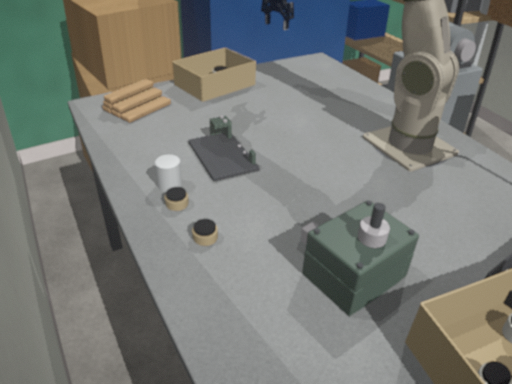

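```bash
cat > fit.py <<'E'
from h import *
np.set_printoptions(precision=4,suppress=True)
z=np.load("pics/top0.npz"); ci=dict(camera_matrix=z["K"],k1=float(z["k1"])); T=z["T"]
P=cloud(ci,T,z["D"]); X,Y,Z=P[...,0],P[...,1],P[...,2]
bench=(X>.4)&(X<.7)&(Y>-.05)&(Y<.12); print("bench z",np.nanmedian(Z[bench]))
def rect(m,n):
    m=cv2.morphologyEx(m.astype(np.uint8),cv2.MORPH_OPEN,np.ones((3,3)))
    k,l,s,_=cv2.connectedComponentsWithStats(m); m=l==1+np.argmax(s[1:,4])
    q=np.c_[X[m],Y[m]].astype(np.float32); r=cv2.minAreaRect(q); print(n,m.sum(),"z",np.median(Z[m]),"c",np.array(r[0]),"size",np.array(r[1]),"ang",r[2]); return r
rect((Y<-.0)&(X>.42)&(X<.68)&(Z>.009)&(Z<.022),"bed")
rect((Y<-.2)&(X>.42)&(X<.68)&(Z>.06)&(Z<.08),"keeper")
rect((Y>-.2)&(Y<-.0)&(X>.42)&(X<.68)&(Z>.035)&(Z<.06),"stop")
rect((Y>.1)&(Y<.27)&(X>.45)&(X<.65)&(Z>.033)&(Z<.05),"toe")
rect((Y>.2)&(Z>.115)&(Z<.14)&(X>.4)&(X<.65),"press")
m=(Y>.23)&(Y<.27)&(X>.5)&(X<.6)&(Z>.025)&(Z<.05)
for y0 in np.arange(.2,.29,.01):
    k=(abs(Y-y0)<.005)&(X>.5)&(X<.6)&(Z>.02)&(Z<.06); print(y0,k.sum(),np.nanmean(X[k]) if k.any() else 0,np.nanmax(Z[k]) if k.any() else 0)
E
python3 fit.py
```

```text
bench z -0.0004294167783596148
bed 3510 z 0.013411982349405771 c [ 0.5834 -0.2131] size [0.234  0.1438] ang 85.89913940429688
keeper 440 z 0.07038125916412774 c [ 0.5456 -0.304 ] size [0.0521 0.0577] ang 86.26485443115234
stop 49 z 0.04879910030754875 c [ 0.5281 -0.125 ] size [0.0249 0.0114] ang 81.56674194335938
toe 166 z 0.0390492023968505 c [0.5539 0.2248] size [0.0373 0.0332] ang 12.064050674438477
press 3974 z 0.12983132212103354 c [0.5295 0.3664] size [0.1909 0.152 ] ang 7.923644065856934
0.2 0 0 0
0.21000000000000002 49 0.5516711138261237 0.04581544176384389
0.22000000000000003 56 0.554203309948332 0.04737995561671049
0.23000000000000004 60 0.5521634944628776 0.04564503699773348
0.24000000000000005 34 0.5536463774222394 0.04274140210971411
0.25000000000000006 27 0.5489201503974304 0.041539012300664035
0.26000000000000006 29 0.5470176543122534 0.04435792100934366
0.2700000000000001 30 0.5451435347740863 0.04535061398079665
0.2800000000000001 26 0.5425952757165845 0.04105500697535991
```

```bash
cat > plan.py <<'E'
from h import *
def state():
    o=manip.get_obs(); M=R.from_quat(o["ee_rot"]).as_matrix(); return o,np.array(o["position"]),np.degrees(np.arctan2(M[1,0],M[0,0])),M
def plan(wps,g,step=.040,mt=7.1):
    "wps: list of (x,y,z,yaw)"
    o,p,a,M=state(); rows=[]
    for w in wps:
        w=np.array(w,float)
        while True:
            d=w[:3]-p; t=(w[3]-a+180)%360-180
            if np.linalg.norm(d)<.0006 and abs(t)<.2: break
            n=np.linalg.norm(d); d=d*min(1,step/max(n,1e-9)); dt=np.clip(t,-mt,mt); c,s=np.cos(np.radians(a)),np.sin(np.radians(a))
            rows.append([round(d[0]*c+d[1]*s,4),round(d[0]*s-d[1]*c,4),round(-d[2],4),round(-dt,2),g]); p=p+d;a=a+dt
    for i in range(0,len(rows),5): print([[float(x) for x in r] for r in rows[i:i+5]])
def show():
    o,p,a,M=state(); print("t",round(o["clock"],2),"p",np.round(p,4),"yaw",round(a,2),"tilt",np.round(np.degrees(np.arccos(-M[2,2])),2),"F",np.round(o["ft_force"],2),"M",np.round(o["torque"],3),"w",round(o["grip_width"],3))
E
python3 - <<'E'
from plan import *
plan([(.45,-.3,.2,60),(.554,.2248,.2,101.7)],-1)
E
```

```text
[[0.0341, -0.0207, 0.003, -7.1, -1.0], [0.0364, -0.0164, 0.003, -7.1, -1.0], [0.0381, -0.0117, 0.003, -7.1, -1.0], [0.0393, -0.0069, 0.003, -7.1, -1.0], [0.0398, -0.002, 0.003, -7.1, -1.0]]
[[0.0398, 0.0029, 0.003, -7.1, -1.0], [0.0391, 0.0078, 0.003, -1.49, -1.0], [0.0389, 0.0088, 0.003, -0.0, -1.0], [0.0389, 0.0088, 0.003, -0.0, -1.0], [0.0389, 0.0088, 0.003, -0.0, -1.0]]
[[0.0111, 0.0025, 0.0009, -0.0, -1.0], [0.0379, -0.0129, -0.0, -7.1, -1.0], [0.0392, -0.0081, -0.0, -7.1, -1.0], [0.0399, -0.0032, -0.0, -7.1, -1.0], [0.04, 0.0018, -0.0, -7.1, -1.0]]
[[0.0394, 0.0067, -0.0, -7.1, -1.0], [0.0383, 0.0115, -0.0, -6.2, -1.0], [0.0368, 0.0156, -0.0, -0.0, -1.0], [0.0368, 0.0156, -0.0, -0.0, -1.0], [0.0368, 0.0156, -0.0, -0.0, -1.0]]
[[0.0368, 0.0156, -0.0, -0.0, -1.0], [0.0368, 0.0156, -0.0, -0.0, -1.0], [0.0368, 0.0156, -0.0, -0.0, -1.0], [0.0368, 0.0156, -0.0, -0.0, -1.0], [0.0138, 0.0058, -0.0, -0.0, -1.0]]
```

Request:
apply_moves([
  [0.034,-0.021,0.003,-7.1,-1],
  [0.036,-0.016,0.003,-7.1,-1],
  [0.038,-0.012,0.003,-7.1,-1],
  [0.039,-0.007,0.003,-7.1,-1],
  [0.04,-0.002,0.003,-7.1,-1],
])

```text
clock: 1.42
position: [0.3012, -0.4569, 0.215]
ee_rot: [0.902, 0.432, -0.003, 0.001]
ft_force: [0.5, 0.2, 0.6]
grip_width: 0.998
```

Request:
apply_moves([
  [0.04,0.003,0.003,-7.1,-1],
  [0.039,0.008,0.003,-1.5,-1],
  [0.039,0.009,0.003,0,-1],
  [0.039,0.009,0.003,0,-1],
  [0.039,0.009,0.003,0,-1],
])

```text
clock: 1.83
position: [0.4413, -0.303, 0.1995]
ee_rot: [0.864, 0.504, -0.003, 0.003]
ft_force: [0.6, -1.0, 0.5]
grip_width: 1.0
```

Request:
apply_moves([
  [0.011,0.003,0.001,0,-1],
  [0.038,-0.013,0,-7.1,-1],
  [0.039,-0.008,0,-7.1,-1],
  [0.04,-0.003,0,-7.1,-1],
  [0.04,0.002,0,-7.1,-1],
])

```text
clock: 2.25
position: [0.4831, -0.1351, 0.1969]
ee_rot: [0.713, 0.701, -0.003, 0.003]
ft_force: [1.5, 0.3, 0.8]
grip_width: 0.999
```

```bash
python3 - <<'E'
from plan import *
plan([(.556,.215,.2,101.7)],-1)
E
```

```text
[[0.0393, 0.0075, -0.0003, -7.1, -1.0], [0.0381, 0.0123, -0.0003, -5.51, -1.0], [0.0367, 0.0159, -0.0003, -0.0, -1.0], [0.0367, 0.0159, -0.0003, -0.0, -1.0], [0.0367, 0.0159, -0.0003, -0.0, -1.0]]
[[0.0367, 0.0159, -0.0003, -0.0, -1.0], [0.0367, 0.0159, -0.0003, -0.0, -1.0], [0.0367, 0.0159, -0.0003, -0.0, -1.0], [0.0345, 0.015, -0.0003, -0.0, -1.0]]
```

Request:
apply_moves([
  [0.039,0.0075,0,-7.1,-1],
  [0.038,0.0125,0,-5.5,-1],
  [0.037,0.016,0,0,-1],
  [0.037,0.016,0,0,-1],
  [0.037,0.016,0,0,-1],
])

```text
clock: 2.67
position: [0.5227, 0.0693, 0.197]
ee_rot: [0.626, 0.78, -0.003, 0.005]
ft_force: [0.7, -1.0, -0.4]
grip_width: 1.001
```

Request:
apply_moves([
  [0.037,0.016,0,0,-1],
  [0.037,0.016,0,0,-1],
  [0.037,0.016,0,0,-1],
  [0.035,0.015,0,0,-1],
  [0,0,0,0,-1],
])

```text
clock: 3.08
position: [0.5515, 0.2404, 0.1965]
ee_rot: [0.624, 0.782, -0.0, 0.004]
ft_force: [-1.7, 1.1, -0.3]
grip_width: 1.0
```

```bash
python3 - <<'E'
from plan import *
np.set_printoptions(precision=4,suppress=True)
show()
ci,T,im,D=snap("wrist","w1"); print("cam",T[:3,3],T[:3,2])
P=cloud(ci,T,D)
for t in("bar_toe","bar_mid"):
    for q in nets.place_of("wrist",t)[:2]: print(t,q,at_z(ci,T,q["xy"],.02),P[int(q["xy"][1]),int(q["xy"][0])])
X,Y,Z=P[...,0],P[...,1],P[...,2]
print("bench",np.nanmedian(Z[(Z<.01)&(Z>-.02)]))
m=(Y<.26)&(Z>.034)&(Z<.045)&(X>.5)&(X<.6)
m=cv2.morphologyEx(m.astype(np.uint8),cv2.MORPH_OPEN,np.ones((5,5)))
k,l,s,_=cv2.connectedComponentsWithStats(m); m=l==1+np.argmax(s[1:,4]); print(s)
print(np.median(Z[m]),cv2.minAreaRect(np.c_[X[m],Y[m]].astype(np.float32)),np.mean(X[m]),np.mean(Y[m]))
for y0 in np.arange(.2,.31,.01):
    k=(abs(Y-y0)<.003)&(X>.5)&(X<.6)&(Z>.032)&(Z<.06)
    if k.sum()>5: print(y0,k.sum(),np.nanmean(X[k]),np.nanmax(Z[k]))
plan([(.554,.2248,.12,101.7)],-1)
E
```

```text
t 3.08 p [0.5515 0.2404 0.1965] yaw 102.84 tilt 0.51 F [-1.75  1.14 -0.3 ] M [ 0.089  0.05  -0.008] w 1.0
cam [0.5352 0.3097 0.337 ] [ 0.0676 -0.2771 -0.9585]
bar_toe {'xy': [257.5, 188.3], 'conf': 0.67} [0.5544 0.2205 0.02  ] [0.5527 0.2259 0.0386]
bench -0.0015798259776037826
[[     0      0    512    384 195313]
 [   238    155     38     52   1295]]
0.03799454908919009 ((0.5504773855209351, 0.23233702778816223), (0.03943919017910957, 0.05527213215827942), 13.184133529663086) 0.5524418157976677 0.22624691218365142
0.21000000000000002 184 0.5538543320480944 0.04014579320101097
0.22000000000000003 208 0.5534495783452835 0.04069901264142145
0.23000000000000004 222 0.5509922732639816 0.040456793772513044
0.24000000000000005 102 0.5518533130946089 0.0387547194068551
0.25000000000000006 90 0.5477395514939618 0.03724761532890175
0.26000000000000006 97 0.5457577620407166 0.03749256159661013
0.2700000000000001 95 0.5440861599218938 0.03723256332202468
0.2800000000000001 78 0.5427125026598288 0.03774538759192353
[[-0.0037, -0.0003, 0.0398, 0.69, -1.0], [-0.0034, -0.0003, 0.0364, -0.0, -1.0]]
```

View pics/w1.png

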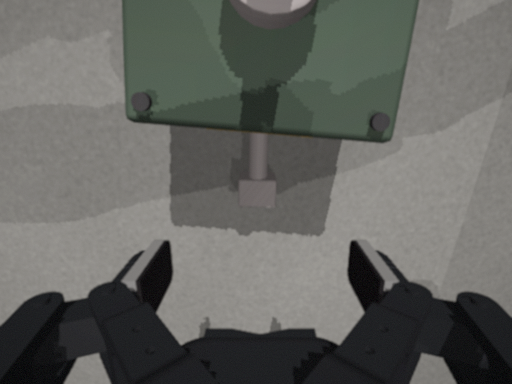

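```bash
python3 - <<'E'
from plan import *
plan([(.5587,.195,.15,101.0),(.5587,.195,.01,101.0)],-1,.03)
E
```

```text
[[-0.0188, -0.0012, 0.0234, 1.39, -1.0], [-0.0184, -0.0008, 0.0229, -0.0, -1.0], [0.0, 0.0, 0.03, -0.0, -1.0], [0.0, 0.0, 0.03, -0.0, -1.0], [0.0, 0.0, 0.03, -0.0, -1.0]]
[[0.0, 0.0, 0.03, -0.0, -1.0], [0.0, 0.0, 0.02, -0.0, -1.0]]
```

Request:
apply_moves([
  [-0.019,-0.001,0.023,1.4,-1],
  [-0.018,-0.001,0.023,0,-1],
  [0,0,0.03,0,-1],
  [0,0,0.03,0,-1],
  [0,0,0,0,-1],
])

```text
clock: 3.65
position: [0.5632, 0.1824, 0.0898]
ee_rot: [0.641, 0.767, -0.001, 0.01]
ft_force: [-1.4, -0.2, -0.5]
grip_width: 0.997
```

```bash
python3 - <<'E'
from plan import *
show()
plan([(.5587,.195,.01,101.0),(.554,.2196,.01,101)],-1,.02)
E
```

```text
t 3.65 p [0.5632 0.1824 0.0898] yaw 100.21 tilt 1.17 F [-1.36 -0.16 -0.51] M [-0.033  0.075  0.037] w 0.997
[[0.0033, -0.0005, 0.0197, -0.79, -1.0], [0.0033, -0.0005, 0.0197, -0.0, -1.0], [0.0033, -0.0005, 0.0197, -0.0, -1.0], [0.0033, -0.0005, 0.0197, -0.0, -1.0], [0.0002, -0.0, 0.0009, -0.0, -1.0]]
[[0.02, 0.0001, -0.0, -0.0, -1.0], [0.005, 0.0, -0.0, -0.0, -1.0]]
```

Request:
apply_moves([
  [0.003,0,0.02,-0.8,-1],
  [0.003,0,0.02,0,-1],
  [0.003,0,0.02,0,-1],
  [0.003,0,0.01,0,-1],
  [0,0,0,0,-1],
])

```text
clock: 4.07
position: [0.5662, 0.1846, 0.0233]
ee_rot: [0.641, 0.768, -0.001, 0.013]
ft_force: [0.1, -0.9, 0.8]
grip_width: 1.0
```

```bash
python3 - <<'E'
from plan import *
show()
plan([(.554,.2196,.01,101)],-1,.01)
E
```

```text
t 4.07 p [0.5662 0.1846 0.0233] yaw 100.31 tilt 1.52 F [ 0.12 -0.91  0.76] M [-0.014  0.026 -0.027] w 1.0
[[0.0093, -0.0015, 0.0034, -0.69, -1.0], [0.0093, -0.0014, 0.0034, -0.0, -1.0], [0.0093, -0.0014, 0.0034, -0.0, -1.0], [0.0087, -0.0013, 0.0032, -0.0, -1.0]]
```

```bash
sed -i 's/rows.append.*/L=M.T@(R.from_euler("z",-(a-a0),degrees=True).as_matrix()@d); rows.append([round(L[0],4),round(L[1],4),round(L[2],4),round(-dt,2),g]); p=p+d;a=a+dt/; s/o,p,a,M=state(); rows=\[\]/o,p,a,M=state(); a0=a; rows=[]/' plan.py
python3 - <<'E'
from plan import *
np.set_printoptions(precision=4,suppress=True)
print(state()[3]); plan([(.554,.2196,.01,101)],-1,.01)
E
```

```text
[[-0.179   0.9837  0.0184]
 [ 0.9836  0.1794 -0.019 ]
 [-0.022   0.0147 -0.9996]]
[[0.0094, -0.0015, 0.0032, -0.69, -1.0], [0.0094, -0.0014, 0.0032, -0.0, -1.0], [0.0094, -0.0014, 0.0032, -0.0, -1.0], [0.0088, -0.0013, 0.003, -0.0, -1.0]]
```

Request:
apply_moves([
  [0.0095,-0.003,0.004,-0.7,-1],
  [0.0095,-0.003,0.004,0,-1],
  [0.0095,-0.002,0.004,0,-1],
  [0.008,-0.001,0.003,0,-1],
  [0,0,0,0,-1],
])

```text
clock: 4.48
position: [0.5522, 0.2219, 0.0118]
ee_rot: [0.636, 0.771, 0.001, 0.015]
ft_force: [-0.0, 0.5, 0.6]
grip_width: 0.996
```

```bash
python3 - <<'E'
from plan import *
show()
plan([(.554,.2196,.01,101)],-1,.01)
E
```

```text
t 4.48 p [0.5522 0.2219 0.0118] yaw 100.94 tilt 1.73 F [-0.01  0.49  0.56] M [ 0.037  0.019 -0.004] w 0.996
[[-0.0026, 0.0013, 0.0019, -0.06, -1.0]]
```

Request:
apply_moves([
  [-0.0025,0.001,0.003,0,-1],
  [0,0,0,0,1],
  [0,0,0,0,1],
  [0,0,0,0,1],
  [0,0,0,0,1],
], squeeze=50)

```text
clock: 4.9
position: [0.5543, 0.2203, 0.0096]
ee_rot: [0.636, 0.772, 0.001, 0.016]
ft_force: [-8.8, -1.7, 21.0]
grip_width: 0.462
```

Request:
apply_moves([
  [0,0,0,0,1],
  [0,0,0,0,1],
  [0,0,0,0,1],
])

```text
clock: 5.15
position: [0.5542, 0.2202, 0.0097]
ee_rot: [0.636, 0.772, 0.002, 0.015]
ft_force: [0.1, 0.9, 0.4]
grip_width: 0.463
```

```bash
python3 - <<'E'
from plan import *
show()
o,p,a,M=state()
plan([p.tolist()[:2]+[p[2],a],(p[0]+.191*.165,p[1]-.982*.165,p[2],a)],1,.015)
E
```

```text
t 5.15 p [0.5542 0.2202 0.0097] yaw 101.01 tilt 1.76 F [0.06 0.94 0.35] M [0.163 0.198 0.092] w 0.463
[[-0.015, -0.0, 0.0003, -0.0, 1.0], [-0.015, -0.0, 0.0003, -0.0, 1.0], [-0.015, -0.0, 0.0003, -0.0, 1.0], [-0.015, -0.0, 0.0003, -0.0, 1.0], [-0.015, -0.0, 0.0003, -0.0, 1.0]]
[[-0.015, -0.0, 0.0003, -0.0, 1.0], [-0.015, -0.0, 0.0003, -0.0, 1.0], [-0.015, -0.0, 0.0003, -0.0, 1.0], [-0.015, -0.0, 0.0003, -0.0, 1.0], [-0.015, -0.0, 0.0003, -0.0, 1.0]]
[[-0.015, -0.0, 0.0003, -0.0, 1.0]]
```

Request:
apply_moves([
  [-0.008,0,0,0,1],
  [-0.013,0,0,0,1],
  [-0.015,0,0,0,1],
  [-0.015,0,0,0,1],
  [-0.015,0,0,0,1],
])

```text
clock: 5.57
position: [0.5647, 0.1553, 0.0097]
ee_rot: [0.634, 0.774, 0.001, 0.013]
ft_force: [0.2, 2.5, -1.4]
grip_width: 0.459
```

```bash
python3 - <<'E'
from plan import *
show()
E
```

```text
t 5.57 p [0.5647 0.1553 0.0097] yaw 101.35 tilt 1.51 F [ 0.22  2.54 -1.41] M [ 0.301  0.224 -0.098] w 0.459
```

Request:
apply_moves([
  [-0.015,0,0,0,1],
  [-0.016,0,0,0,1],
  [-0.016,0,0,0,1],
  [-0.016,0,0,0,1],
  [-0.015,0,0,0,1],
])

```text
clock: 5.98
position: [0.579, 0.0689, 0.0097]
ee_rot: [0.635, 0.772, -0.0, 0.012]
ft_force: [-0.4, 2.0, -2.8]
grip_width: 0.463
```

Request:
apply_moves([
  [-0.014,0,0,0,1],
  [-0.01,0,0,0,1],
  [-0.004,0,0,0,1],
  [0,0,0,0,1],
  [0,0,0,0,1],
])

```text
clock: 6.4
position: [0.5845, 0.0317, 0.0097]
ee_rot: [0.638, 0.77, -0.002, 0.012]
ft_force: [-1.0, 2.5, -1.8]
grip_width: 0.456
```

```bash
python3 - <<'E'
from plan import *
show()
f=[];m=[]
for _ in range(4):
    camera("wrist"); o=manip.get_obs(); f.append(o["ft_force"]); m.append(o["torque"])
print(np.mean(f,0),np.std(f,0),np.mean(m,0),np.std(m,0))
E
```

```text
t 6.4 p [0.5845 0.0317 0.0097] yaw 100.67 tilt 1.42 F [-1.01  2.46 -1.84] M [ 0.522  0.109 -0.017] w 0.456
[ 0.45040308 -1.99504453 -0.82544353] [0.54911435 0.36936035 0.65912968] [-0.26971869  0.0184245  -0.03361209] [0.02036192 0.03722856 0.02800103]
```

Request:
apply_moves([
  [0,0,-0.004,0,1],
  [0,0,-0.005,0,1],
  [0,0,-0.003,0,1],
  [0,0,0,0,1],
  [0,0,0,0,1],
])

```text
clock: 7.02
position: [0.5835, 0.0341, 0.0224]
ee_rot: [0.637, 0.771, -0.002, 0.012]
ft_force: [-0.0, -0.4, -3.2]
grip_width: 0.464
```

```bash
python3 - <<'E'
from plan import *
show()
f=[];m=[]
for _ in range(12):
    camera("wrist"); o=manip.get_obs(); f.append(o["ft_force"]); m.append(o["torque"])
print(np.mean(f,0),np.std(f,0),np.mean(m,0),np.std(m,0)); show()
E
```

```text
t 7.02 p [0.5835 0.0341 0.0224] yaw 100.9 tilt 1.41 F [-0.04 -0.43 -3.23] M [-0.317 -0.019 -0.087] w 0.464
[ 0.85495402  0.05813477 -3.11132474] [0.43138174 0.50308552 0.43154206] [-0.21633913 -0.06827729 -0.11153832] [0.03179434 0.03165727 0.03359542]
t 7.62 p [0.5834 0.034  0.0221] yaw 100.88 tilt 1.39 F [ 1.18  0.16 -3.15] M [-0.228 -0.051 -0.144] w 0.462
```

Request:
apply_moves([
  [0,0,0.005,0,1],
  [0,0,0.005,0,1],
  [0,0,0.003,0,1],
  [0,0,0,0,1],
  [0,0,0,0,1],
])

```text
clock: 8.03
position: [0.585, 0.033, 0.0097]
ee_rot: [0.637, 0.771, -0.002, 0.013]
ft_force: [-1.8, -1.6, 3.0]
grip_width: 0.458
```

Request:
apply_moves([
  [0,0,0,0,-1],
  [0,0,0,0,-1],
  [0,0,0,0,-1],
  [0,0,0,0,-1],
  [0,0,0,0,-1],
])

```text
clock: 8.45
position: [0.5852, 0.0344, 0.0092]
ee_rot: [0.637, 0.771, -0.001, 0.013]
ft_force: [-0.7, 0.0, -0.0]
grip_width: 0.992
```

```bash
python3 - <<'E'
from plan import *
show()
o,p,a,M=state(); plan([(p[0],p[1],.12,101),(p[0],p[1],.15,101)],-1,.03)
E
```

```text
t 8.45 p [0.5852 0.0344 0.0092] yaw 100.92 tilt 1.49 F [-0.72  0.01 -0.01] M [ 0.003 -0.04   0.032] w 0.992
[[-0.0006, 0.0004, -0.03, -0.08, -1.0], [-0.0006, 0.0004, -0.03, -0.0, -1.0], [-0.0006, 0.0004, -0.03, -0.0, -1.0], [-0.0004, 0.0003, -0.0208, -0.0, -1.0], [-0.0006, 0.0004, -0.03, -0.0, -1.0]]
```

Request:
apply_moves([
  [0,0,-0.03,0,-1],
  [0,0,-0.035,0,-1],
  [0,0,-0.035,0,-1],
  [0,0,-0.03,0,-1],
  [0,0,0,0,-1],
])

```text
clock: 8.87
position: [0.5808, 0.0376, 0.1418]
ee_rot: [0.636, 0.772, -0.003, 0.01]
ft_force: [0.7, 0.3, 0.1]
grip_width: 1.001
```

```bash
cat > bar.py <<'E'
from plan import *
import sys
np.set_printoptions(precision=4,suppress=True)
tag=sys.argv[1]; show()
ci,T,im,D=snap("wrist",tag); P=cloud(ci,T,D); X,Y,Z=P[...,0],P[...,1],P[...,2]
print("cam",T[:3,3],"bench",np.nanmedian(Z[(Z<.01)&(Z>-.02)]))
for t in("bar_toe","bar_mid","bar_head"):
    for q in nets.place_of("wrist",t)[:1]: print(t,q,at_z(ci,T,q["xy"],.028))
# everything standing up near bar
m=(Z>.03)&(Z<.062)&(Y<.27)&(Y>-.02)&(X>.48)&(X<.66)
m=cv2.morphologyEx(m.astype(np.uint8),cv2.MORPH_OPEN,np.ones((3,3)))
k,l,s,_=cv2.connectedComponentsWithStats(m); print(s[1:]); m=l==1+np.argmax(s[1:,4])
hd=m&(Z>.048); print("head",hd.sum(),cv2.minAreaRect(np.c_[X[hd],Y[hd]].astype(np.float32)),np.median(Z[hd]))
yh=np.median(Y[hd])
for y0 in np.arange(yh-.2,yh+.05,.01):
    k=(abs(Y-y0)<.003)&m
    if k.sum()>3: print(round(y0,3),k.sum(),X[k].min(),X[k].max(),(X[k].min()+X[k].max())/2,np.nanmax(Z[k]))
E
python3 bar.py w2
```

```text
t 8.87 p [0.5808 0.0376 0.1418] yaw 101.01 tilt 1.2 F [0.68 0.33 0.11] M [ 0.049 -0.046  0.047] w 1.001
cam [0.5658 0.1089 0.2815] bench -0.0015393165746031001
bar_toe {'xy': [261.7, 186.9], 'conf': 0.82} [0.5839 0.0361 0.028 ]
bar_mid {'xy': [263.4, 92.6], 'conf': 0.84} [0.57   0.1145 0.028 ]
[[ 239    0   47  210 5637]]
head 0 ((0.0, 0.0), (0.0, 0.0), 0.0) nan
  return _methods._mean(a, axis=axis, dtype=dtype,
  ret = ret.dtype.type(ret / rcount)
Traceback (most recent call last):
  File "bar.py", line 15, in <module>
    for y0 in np.arange(yh-.2,yh+.05,.01):
              ~~~~~~~~~^^^^^^^^^^^^^^^^^^
ValueError: arange: cannot compute length
```

View pics/w2.png

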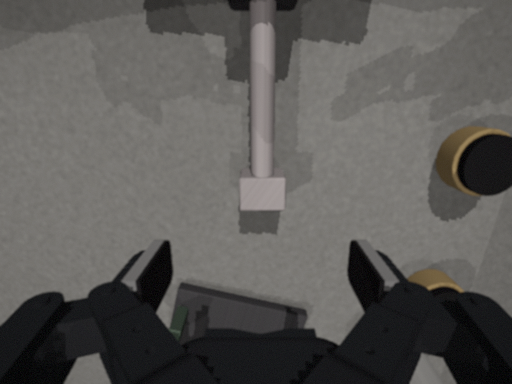

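```bash
python3 - <<'E'
from plan import *
plan([(.5613,.158,.135,100.2)],-1,.03)
E
```

```text
[[0.0299, 0.0018, -0.0006, 0.79, -1.0], [0.03, 0.0014, -0.0006, -0.0, -1.0], [0.03, 0.0014, -0.0006, -0.0, -1.0], [0.03, 0.0014, -0.0006, -0.0, -1.0], [0.0027, 0.0001, -0.0001, -0.0, -1.0]]
```

Request:
apply_moves([
  [0.03,0.002,0,0.8,-1],
  [0.03,0.001,0,0,-1],
  [0.03,0.001,0,0,-1],
  [0.025,0.001,0,0,-1],
  [0,0,0,0,-1],
])

```text
clock: 9.48
position: [0.5582, 0.1503, 0.1243]
ee_rot: [0.644, 0.765, -0.01, 0.003]
ft_force: [-0.1, 1.2, 0.4]
grip_width: 1.003
```

```bash
python3 bar.py w3; python3 - <<'E'
from plan import *
plan([(.5613,.166,.12,100.2)],-1,.03)
E
```

```text
t 9.48 p [0.5582 0.1503 0.1243] yaw 99.77 tilt 1.22 F [-0.11  1.2   0.42] M [0.046 0.01  0.008] w 1.003
cam [0.5478 0.2222 0.2641] bench -0.0015322278940459733
bar_toe {'xy': [265.9, 302.1], 'conf': 0.67} [0.5814 0.0431 0.028 ]
bar_mid {'xy': [264.9, 231.7], 'conf': 0.96} [0.5679 0.1143 0.028 ]
bar_head {'xy': [266.7, 133.7], 'conf': 0.58} [0.5547 0.197  0.028 ]
[[ 225  107   80  225 8349]]
head 3853 ((0.5530248284339905, 0.19628870487213135), (0.055921606719493866, 0.03561539947986603), 10.267179489135742) 0.05418514336504121
0.018 58 0.5665720460706687 0.5884000533681812 0.577486049719425 0.03975613287825272
0.028 229 0.5651071055113449 0.606563890888179 0.585835498199762 0.039506978412868266
0.038 242 0.5635308212048235 0.6044234460374882 0.5839771336211559 0.04043481245681663
0.048 310 0.5644518464306179 0.6024434196814512 0.5834476330560345 0.03978889945899536
0.058 111 0.5701316756758391 0.5895643630461712 0.5798480193610052 0.03734908329153211
0.068 116 0.5685550978189472 0.5876913020179041 0.5781231999184256 0.03721923920310652
0.078 120 0.5667711037035498 0.5848250481391537 
[... 598 characters left out ...]
5827196256579 0.5619839118923722 0.03748193394535776
0.158 164 0.5510078114710935 0.569874531601089 0.5604411715360913 0.03745656050403251
0.168 172 0.5493728814041868 0.5680378318513535 0.5587053566277702 0.03810967046628769
0.178 214 0.5284562275986903 0.5660484808383027 0.5472523542184965 0.055643118977070444
0.188 648 0.5262518266128868 0.5826009214695794 0.5544263740412332 0.0567200468456098
0.198 689 0.5241225376640342 0.5811381285219325 0.5526303330929834 0.05611065925057482
0.208 697 0.5238724302065287 0.5794333521847032 0.551652891195616 0.056593928663913495
0.218 249 0.5387095568444105 0.5767411011862212 0.5577253290153159 0.05453114495753658
[[0.0225, 0.0045, 0.0041, -0.87, -1.0]]
```

```bash
python3 - <<'E'
from plan import *
print(state()[3]);plan([(.5596,.1609,.06,100.7),(.5596,.1609,.008,100.7)],-1,.018)
E
```

```text
[[-0.16206128  0.98675174 -0.00755976]
 [ 0.98655373  0.16185495 -0.0226871 ]
 [-0.02116296 -0.01113481 -0.99971403]]
[[0.0051, 0.0007, 0.0172, -1.37, -1.0], [0.0051, 0.0008, 0.0172, -0.0, -1.0], [0.0051, 0.0008, 0.0172, -0.0, -1.0], [0.0037, 0.0006, 0.0125, -0.0, -1.0], [0.0004, 0.0002, 0.018, -0.0, -1.0]]
[[0.0004, 0.0002, 0.018, -0.0, -1.0], [0.0003, 0.0002, 0.016, -0.0, -1.0]]
```

Request:
apply_moves([
  [0.003,0.001,0.017,-1.4,-1],
  [0.003,0.001,0.017,0,-1],
  [0.003,0.001,0.016,0,-1],
  [0.001,0,0.01,0,-1],
  [0,0,0,0,-1],
])

```text
clock: 10.1
position: [0.5639, 0.1438, 0.0613]
ee_rot: [0.642, 0.767, -0.012, 0.006]
ft_force: [-0.3, -0.8, 0.3]
grip_width: 1.002
```

```bash
python3 - <<'E'
from plan import *
show();plan([(.5596,.1609,.008,100.7)],-1,.015)
E
```

```text
t 10.1 p [0.5639 0.1438 0.0613] yaw 100.15 tilt 1.53 F [-0.27 -0.79  0.29] M [ 0.024  0.021 -0.045] w 1.002
[[0.005, -0.0002, 0.0141, -0.55, -1.0], [0.005, -0.0001, 0.0141, -0.0, -1.0], [0.005, -0.0001, 0.0141, -0.0, -1.0], [0.0037, -0.0001, 0.0105, -0.0, -1.0]]
```

Request:
apply_moves([
  [0.006,0,0.012,-0.5,-1],
  [0.006,0,0.012,0,-1],
  [0.005,0,0.01,0,-1],
  [0.001,0,0.005,0,-1],
  [0,0,0,0,-1],
])

```text
clock: 10.52
position: [0.5612, 0.1598, 0.0189]
ee_rot: [0.639, 0.769, -0.012, 0.006]
ft_force: [0.2, -0.7, -0.5]
grip_width: 1.003
```

```bash
python3 - <<'E'
from plan import *
show();plan([(.5596,.1609,.008,100.7)],-1,.015)
E
```

```text
t 10.52 p [0.5612 0.1598 0.0189] yaw 100.5 tilt 1.55 F [ 0.17 -0.72 -0.5 ] M [0.01  0.051 0.024] w 1.003
[[0.0016, -0.0012, 0.0109, -0.2, -1.0]]
```

Request:
apply_moves([
  [0.0015,-0.001,0.0075,-0.2,-1],
  [0,0,0.0025,0,1],
  [0,0,0,0,1],
  [0,0,0,0,1],
  [0,0,0,0,1],
], squeeze=50)

```text
clock: 10.93
position: [0.5601, 0.1616, 0.0084]
ee_rot: [0.638, 0.77, -0.012, 0.006]
ft_force: [0.1, -0.3, 0.1]
grip_width: 0.454
```

Request:
apply_moves([
  [0,0,0,0,1],
  [0,0,0,0,1],
  [0,0,0,0,1],
  [0,0,0,0,1],
])

```text
clock: 11.27
position: [0.5605, 0.1614, 0.0091]
ee_rot: [0.638, 0.77, -0.011, 0.007]
ft_force: [0.1, 1.4, -2.6]
grip_width: 0.22
```

```bash
python3 - <<'E'
from plan import *
show()
E
```

```text
t 11.27 p [0.5605 0.1614 0.0091] yaw 100.74 tilt 1.5 F [ 0.1   1.4  -2.65] M [ 0.189 -0.074 -0.009] w 0.22
```

Request:
apply_moves([
  [0,0,-0.003,0,1],
  [0,0,-0.005,0,1],
  [0,0,-0.005,0,1],
  [0,0,0,0,1],
  [0,0,0,0,1],
])

```text
clock: 11.68
position: [0.5577, 0.1601, 0.0205]
ee_rot: [0.638, 0.77, -0.014, 0.005]
ft_force: [0.0, 0.1, -9.6]
grip_width: 0.216
```

```bash
python3 - <<'E'
from plan import *
show()
f=[];m=[]
for _ in range(10):
    ci,T=pose("wrist"); im,D=camera("wrist"); o=manip.get_obs(); f.append(o["ft_force"]); m.append(o["torque"])
print(np.mean(f,0),np.mean(m,0)); show()
cv2.imwrite("pics/w4.png",im[...,::-1])
P=cloud(ci,T,D); X,Y,Z=P[...,0],P[...,1],P[...,2]
m=(Z>.03)&(Z<.09)&(Y<.25)&(Y>.0)&(X>.48)&(X<.64)
for y0 in np.arange(.01,.24,.01):
    k=(abs(Y-y0)<.003)&m
    if k.sum()>3: print(round(y0,3),k.sum(),np.round(X[k].mean(),4),np.round(np.percentile(Z[k],95),4))
E
```

```text
t 11.68 p [0.5577 0.1601 0.0205] yaw 100.73 tilt 1.72 F [ 0.03  0.11 -9.56] M [ 0.079 -0.074  0.047] w 0.216
[ 0.08972784 -0.14293034 -8.914384  ] [ 0.06577781 -0.01900348  0.00653261]
t 12.18 p [0.5579 0.1603 0.0204] yaw 100.74 tilt 1.7 F [ 0.11  0.07 -8.65] M [ 0.076 -0.033  0.019] w 0.216
0.13 251 0.5629 0.0481
0.14 458 0.5606 0.0486
0.15 1390 0.5398 0.0868
0.16 2893 0.5702 0.0884
0.17 2771 0.5563 0.0844
0.18 4301 0.578 0.0891
0.19 2473 0.5524 0.0666
0.2 2734 0.5504 0.0666
0.21 3264 0.5487 0.0662
0.22 420 0.5619 0.0607
```

Request:
apply_moves([
  [0,0,0.005,0,1],
  [0,0,0.004,0,1],
  [0,0,0.003,0,1],
  [0,0,0,0,1],
  [0,0,0,0,0.2],
])

```text
clock: 12.6
position: [0.559, 0.1606, 0.0089]
ee_rot: [0.638, 0.77, -0.013, 0.006]
ft_force: [0.1, 0.4, -0.6]
grip_width: 0.341
```

Request:
apply_moves([
  [0,0,0,0,0.2],
  [0,0,0,0,0.2],
  [-0.005,0,0,0,0.2],
  [-0.003,0,0,0,0.2],
  [0,0,0,0,0.2],
], squeeze=55)

```text
clock: 13.02
position: [0.5633, 0.1533, 0.0115]
ee_rot: [0.638, 0.77, -0.01, 0.008]
ft_force: [0.5, -0.3, -0.7]
grip_width: 0.397
```

```bash
python3 - <<'E'
from plan import *
show(); plan([(.5604+.186*.007,.1613-.983*.007,.008,100.7)],1)
E
```

```text
t 13.02 p [0.5633 0.1533 0.0115] yaw 100.75 tilt 1.47 F [ 0.52 -0.27 -0.69] M [-0.007 -0.054 -0.028] w 0.397
[[0.0014, -0.0014, 0.0035, 0.05, 1.0]]
```

Request:
apply_moves([
  [0.001,-0.0015,0.0025,0,0.2],
  [0,0,0,0,1],
  [0,0,0,0,1],
  [0,0,0,0,1],
  [0,0,0,0,1],
], squeeze=55)

```text
clock: 13.43
position: [0.5621, 0.1535, 0.0094]
ee_rot: [0.638, 0.77, -0.01, 0.008]
ft_force: [0.0, -0.7, 0.2]
grip_width: 0.217
```

Request:
apply_moves([
  [0,0,0,0,1],
  [0,0,-0.003,0,1],
  [0,0,-0.005,0,1],
  [0,0,-0.003,0,1],
  [0,0,0,0,1],
])

```text
clock: 13.85
position: [0.5588, 0.1527, 0.0179]
ee_rot: [0.638, 0.77, -0.013, 0.006]
ft_force: [1.4, -0.6, -9.0]
grip_width: 0.215
```

```bash
python3 - <<'E'
from plan import *
show()
f=[];m=[]
for _ in range(8):
    camera("wrist"); o=manip.get_obs(); f.append(o["ft_force"]); m.append(o["torque"])
print(np.mean(f,0),np.mean(m,0)); show()
E
```

```text
t 13.85 p [0.5588 0.1527 0.0179] yaw 100.73 tilt 1.64 F [ 1.37 -0.57 -9.04] M [ 0.017 -0.075 -0.044] w 0.215
[ 0.21307413  0.12492343 -9.33592471] [ 0.02476903 -0.04552206 -0.00312291]
t 14.25 p [0.5591 0.1528 0.0177] yaw 100.72 tilt 1.62 F [ 0.76  0.16 -9.22] M [-0.02   0.021 -0.016] w 0.218
```

Request:
apply_moves([
  [0,0,-0.008,0,1],
  [0,0,-0.014,0,1],
  [0,0,-0.018,0,1],
  [0,0,-0.02,0,1],
  [0,0,-0.02,0,1],
])

```text
clock: 14.67
position: [0.5567, 0.1545, 0.0997]
ee_rot: [0.637, 0.77, -0.016, 0.003]
ft_force: [-0.2, 0.9, -9.3]
grip_width: 0.21
```

Request:
apply_moves([
  [0,0,-0.018,0,1],
  [0,0,-0.012,0,1],
  [0,0,-0.005,0,1],
  [0,0,0,0,1],
])

```text
clock: 15.0
position: [0.5593, 0.1576, 0.1454]
ee_rot: [0.637, 0.771, -0.012, 0.006]
ft_force: [1.1, 0.1, -9.6]
grip_width: 0.211
```

```bash
python3 - <<'E'
from plan import *
show(); o,p,a,M=state(); print(M); plan([(.6191,-.1781,.14,86)],1,.028,1.2)
E
```

```text
t 15.0 p [0.5593 0.1576 0.1454] yaw 100.87 tilt 1.55 F [ 1.08  0.14 -9.56] M [-0.013 -0.048 -0.022] w 0.211
[[-0.18858648  0.98204155 -0.00543483]
 [ 0.98173736  0.1883812  -0.0265381 ]
 [-0.02503769 -0.01034031 -0.99963303]]
[[-0.028, -0.0004, 0.0011, 1.2, 1.0], [-0.028, 0.0002, 0.0011, 1.2, 1.0], [-0.028, 0.0008, 0.0011, 1.2, 1.0], [-0.0279, 0.0014, 0.0011, 1.2, 1.0], [-0.0279, 0.002, 0.0011, 1.2, 1.0]]
[[-0.0279, 0.0026, 0.0011, 1.2, 1.0], [-0.0278, 0.0031, 0.0011, 1.2, 1.0], [-0.0277, 0.0037, 0.0011, 1.2, 1.0], [-0.0276, 0.0043, 0.0011, 1.2, 1.0], [-0.0275, 0.0049, 0.0011, 1.2, 1.0]]
[[-0.0274, 0.0055, 0.0011, 1.2, 1.0], [-0.0273, 0.006, 0.0011, 1.2, 1.0], [-0.0049, 0.0012, 0.0002, 0.47, 1.0]]
```

Request:
apply_moves([
  [-0.01,0,0,0.5,1],
  [-0.018,0,0.001,1.2,1],
  [-0.024,0.001,0.001,1.2,1],
  [-0.026,0.0015,0.001,1.2,1],
  [-0.026,0.002,0.001,1.2,1],
])

```text
clock: 15.42
position: [0.577, 0.0547, 0.1407]
ee_rot: [0.67, 0.742, -0.012, 0.004]
ft_force: [0.8, -0.4, -8.8]
grip_width: 0.215
```

Request:
apply_moves([
  [-0.026,0.0025,0.001,1.2,1],
  [-0.026,0.003,0.001,1.2,1],
  [-0.026,0.0035,0.001,1.2,1],
  [-0.026,0.004,0.001,1.2,1],
  [-0.026,0.0045,0.001,1.2,1],
])

```text
clock: 15.83
position: [0.5974, -0.0916, 0.1317]
ee_rot: [0.714, 0.7, -0.017, 0.002]
ft_force: [0.4, 0.9, -8.8]
grip_width: 0.211
```

```bash
python3 - <<'E'
from plan import *
show(); o,p,a,M=state(); print(M[2]); plan([(.6191,-.1781,.14,86)],1,.024,1.2)
E
```

```text
t 15.83 p [ 0.5974 -0.0916  0.1317] yaw 88.83 tilt 1.94 F [ 0.39  0.87 -8.79] M [ 0.022 -0.101  0.028] w 0.211
[-0.02727381 -0.02009627 -0.99942598]
[[-0.0231, 0.0063, -0.0017, 1.2, 1.0], [-0.023, 0.0067, -0.0017, 1.2, 1.0], [-0.0228, 0.0072, -0.0018, 0.43, 1.0], [-0.0166, 0.0054, -0.0013, -0.0, 1.0]]
```

Request:
apply_moves([
  [-0.022,0.006,-0.001,0.5,1],
  [-0.02,0.006,-0.001,0.5,1],
  [-0.016,0.006,-0.001,0,1],
  [-0.008,0.003,0,0,1],
  [0,0,0,0,1],
])

```text
clock: 16.25
position: [0.6096, -0.1815, 0.1277]
ee_rot: [0.729, 0.684, -0.023, -0.0]
ft_force: [-0.0, -0.7, -9.0]
grip_width: 0.215
```

```bash
cat > rest.py <<'E'
from plan import *
import sys
np.set_printoptions(precision=4,suppress=True); tag=sys.argv[1]
show(); print(state()[3][2])
ci,T,im,D=snap("wrist",tag); P=cloud(ci,T,D); X,Y,Z=P[...,0],P[...,1],P[...,2]
ct,Tt,it,Dt=snap("top",tag+"t"); Q=cloud(ct,Tt,Dt)
for t in("rest","pocket","head_seat","bar_toe","bar_mid","bar_head"):
    for q in nets.place_of("top",t)[:1]: print("top",t,round(q["conf"],2),np.round(q["xy"]),Q[int(q["xy"][1]),int(q["xy"][0])])
cv2.imwrite(f"pics/{tag}b.png",np.hstack([im[...,::-1],cv2.resize(it[100:290,230:440],(424,384))[...,::-1]])[:, :])
a=cv2.imread(f"pics/{tag}b.png"); cv2.imwrite(f"pics/{tag}b.png",cv2.resize(a,(798,327)))
E
python3 rest.py w5
```

```text
t 16.25 p [ 0.6096 -0.1815  0.1277] yaw 86.4 tilt 2.66 F [-0.03 -0.68 -9.02] M [-0.023 -0.058  0.037] w 0.215
[-0.0334 -0.0323 -0.9989]
top rest 0.9 [348. 212.] [ 0.5617 -0.2137  0.0123]
top head_seat 0.88 [321. 211.] [ 0.5616 -0.1367  0.0168]
top bar_toe 0.32 [133. 221.] [0.5276 0.3422 0.13  ]
top bar_head 0.71 [326. 187.] [ 0.6033 -0.128   0.1774]
```

View pics/w5b.png

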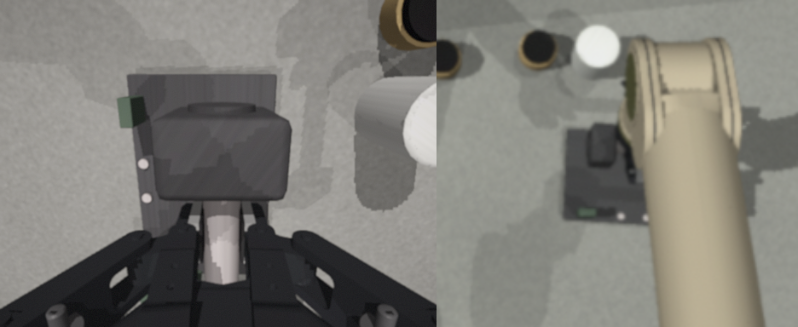

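```bash
cat > edge.py <<'E'
from plan import *
import sys
np.set_printoptions(precision=4,suppress=True)
z=np.load(f"pics/{sys.argv[1]}.npz"); ci=dict(camera_matrix=z["K"],k1=float(z["k1"])); T=z["T"]; P=cloud(ci,T,z["D"]); 
O=np.array([.5565,-.2133]); th=np.radians(86); xr=np.array([np.cos(th),np.sin(th)]); yr=np.array([-xr[1],xr[0]])
x=(P[...,:2]-O)@xr; y=(P[...,:2]-O)@yr; Z=P[...,2]
g=z["im"].astype(int).sum(2)
print("bench",np.nanmedian(Z[(x>.13)&(x<.2)&(abs(y)<.1)]),"bed",np.nanmedian(Z[(x>.08)&(x<.115)&(y>-.09)&(y<-.06)]))
bed=(Z>.007)&(Z<.02)
for lo in(-.09,-.08,.0,.01,.02,.03): k=bed&(abs(y-lo)<.005)&(x>.06)&(x<.15); print("y",lo,k.sum(),"xmax",x[k].max() if k.any() else None)
for lo in(.06,.07,.09,.105,.115): k=bed&(abs(x-lo)<.004)&(abs(y)<.15); print("x",lo,k.sum(),"y range",y[k].min() if k.any() else 0,y[k].max() if k.any() else 0)
s=(Z>.042)&(Z<.058)&(x>.05)&(x<.12)&(y>.015)&(y<.08); print("stop top",s.sum(),np.median(Z[s]),x[s].min(),x[s].max(),y[s].min(),y[s].max())
E
python3 edge.py w5; python3 - <<'E'
from plan import *
z=np.load("pics/w5.npz"); ci=dict(camera_matrix=z["K"],k1=float(z["k1"])); P=cloud(ci,z["T"],z["D"]); X,Y,Z=P[...,0],P[...,1],P[...,2]
h=(Z>.15)&(Z<.2)&(Y>-.17)&(Y<-.08)&(X>.56)&(X<.67)
m=h&(Z>np.percentile(Z[h],60)-.006)
print("head",cv2.minAreaRect(np.c_[X[m],Y[m]].astype(np.float32)),np.median(Z[m]))
c,_,_,_=np.linalg.lstsq(np.c_[X[m]-X[m].mean(),Y[m]-Y[m].mean(),np.ones(m.sum())],Z[m],rcond=None); print("slope",c)
E
```

```text
bench -0.0014574724764677693 bed 0.1699367509498262
y -0.09 495 xmax 0.11594427509113192
y -0.08 457 xmax 0.11590932750303333
y 0.0 500 xmax 0.11554421552386955
y 0.01 572 xmax 0.11552352374797221
y 0.02 639 xmax 0.11553242491141462
y 0.03 657 xmax 0.115546933968326
x 0.06 189 y range 0.02548004624990413 0.04478575168071443
x 0.07 114 y range 0.018613750697918197 0.03696792286576582
x 0.09 1179 y range -0.0990451709930031 0.029718640471460084
x 0.105 1762 y range -0.09940764129086299 0.04513213590843008
x 0.115 1113 y range -0.09883841605022248 0.045423249153760274
stop top 683 0.04837479999379252 0.06982599377710859 0.09594501478860144 0.02869739074883692 0.041717768923077964
head ((0.6123039722442627, -0.14438803493976593), (0.05121219530701637, 0.10451366007328033), 89.99034881591797) 0.172101970128679
slope [-0.09279073 -0.34587689  0.17622179]
```

```bash
python3 - <<'E'
from plan import *
show(); plan([(.6188,-.1833,.1,86),(.6188,-.1833,.03,86)],1,.016,1.2)
E
```

```text
t 16.65 p [ 0.6108 -0.1759  0.1295] yaw 86.8 tilt 2.51 F [ 0.34 -0.03 -8.99] M [-0.019 -0.149 -0.024] w 0.209
[[-0.003, 0.0047, 0.015, 0.8, 1.0], [-0.0029, 0.0046, 0.0145, -0.0, 1.0], [0.0005, 0.0005, 0.016, -0.0, 1.0], [0.0005, 0.0005, 0.016, -0.0, 1.0], [0.0005, 0.0005, 0.016, -0.0, 1.0]]
[[0.0005, 0.0005, 0.016, -0.0, 1.0], [0.0002, 0.0002, 0.006, -0.0, 1.0]]
```

Request:
apply_moves([
  [-0.003,0.005,0.01,0.4,1],
  [-0.003,0.004,0.015,0.4,1],
  [-0.002,0.001,0.016,0,1],
  [0.001,0.001,0.01,0,1],
  [0,0,0,0,1],
])

```text
clock: 17.07
position: [0.6214, -0.1844, 0.0738]
ee_rot: [0.731, 0.682, -0.022, 0.001]
ft_force: [-1.2, 1.7, -9.2]
grip_width: 0.214
```

```bash
python3 - <<'E'
from plan import *
show(); print(state()[3][2]); plan([(.6188,-.1833,.025,86)],1,.012,1.2)
E
```

```text
t 17.07 p [ 0.6214 -0.1844  0.0738] yaw 86.03 tilt 2.48 F [-1.22  1.73 -9.16] M [ 0.103  0.056 -0.034] w 0.214
[-0.03297699 -0.02810689 -0.99906082]
[[0.0006, -0.0003, 0.012, 0.03, 1.0], [0.0006, -0.0003, 0.012, -0.0, 1.0], [0.0006, -0.0003, 0.012, -0.0, 1.0], [0.0006, -0.0003, 0.012, -0.0, 1.0], [0.0, -0.0, 0.0009, -0.0, 1.0]]
```

Request:
apply_moves([
  [0.0005,0,0.012,0,1],
  [0.0005,0,0.012,0,1],
  [0,0,0.01,0,1],
  [0,0,0.006,0,1],
  [0,0,0,0,1],
])

```text
clock: 17.48
position: [0.6198, -0.1841, 0.0283]
ee_rot: [0.731, 0.682, -0.022, 0.0]
ft_force: [-0.7, 0.8, -8.9]
grip_width: 0.216
```

```bash
python3 - <<'E'
from plan import *
show(); print(state()[3][2])
E
```

```text
t 17.48 p [ 0.6198 -0.1841  0.0283] yaw 86.04 tilt 2.51 F [-0.65  0.8  -8.92] M [ 0.067 -0.014  0.005] w 0.216
[-0.03211002 -0.02987974 -0.99903761]
```

Request:
apply_moves([
  [0,0,0.003,0,1],
  [0,0,0.002,0,1],
  [0,0,0,0,1],
  [0,0,0,0,1],
  [0,0,0,0,0.35],
])

```text
clock: 17.9
position: [0.6217, -0.1845, 0.0259]
ee_rot: [0.731, 0.682, -0.021, 0.002]
ft_force: [0.8, -0.1, 0.4]
grip_width: 0.321
```

Request:
apply_moves([
  [0,0,0,0,0.35],
  [0,0,0,0,0.35],
])

```text
clock: 18.07
position: [0.624, -0.1849, 0.0286]
ee_rot: [0.731, 0.682, -0.019, 0.004]
ft_force: [-0.4, -0.4, -0.4]
grip_width: 0.321
```

```bash
cat > hs.py <<'E'
from plan import *
import sys
np.set_printoptions(precision=4,suppress=True)
show(); print(state()[3][2]); snap("wrist",sys.argv[1])
z=np.load(f"pics/{sys.argv[1]}.npz"); ci=dict(camera_matrix=z["K"],k1=float(z["k1"])); P=cloud(ci,z["T"],z["D"])
O=np.array([.5562,-.2175]); th=np.radians(86); xr=np.array([np.cos(th),np.sin(th)]); yr=np.array([-xr[1],xr[0]])
x=(P[...,:2]-O)@xr; y=(P[...,:2]-O)@yr; Z=P[...,2]
r=lambda m:(m.sum(),"x",x[m].min(),x[m].max(),"y",y[m].min(),y[m].max(),"z",np.median(Z[m]))
s=(Z>.042)&(Z<.054)&(x>.05)&(x<.12)&(y>.024)&(y<.08); print("stop",r(s))
h=(Z>.06)&(Z<.078)&(x>.05)&(x<.13)&(y>-.11)&(y<.026)
k,l,st,_=cv2.connectedComponentsWithStats(cv2.morphologyEx(h.astype(np.uint8),cv2.MORPH_OPEN,np.ones((3,3)))); h=l==1+np.argmax(st[1:,4]); print("head",r(h),cv2.minAreaRect(np.c_[x[h],y[h]].astype(np.float32)))
A=np.c_[x[h]-x[h].mean(),y[h]-y[h].mean(),np.ones(h.sum())]; hh=(abs(A[:,0])<.01)&(abs(A[:,1])<.018); print("top slope",np.linalg.lstsq(A[hh],Z[h][hh],rcond=None)[0])
for y0 in np.arange(.0,.1,.002): pass
b=(Z>.007)&(Z<.02)&(x>.1)&(x<.13)&(y>-.1)&(y<.05); print("bed edge",x[b].max(),y[b].min(),y[b].max())
E
python3 hs.py w6
```

```text
t 18.07 p [ 0.624  -0.1849  0.0286] yaw 86.0 tilt 2.26 F [-0.38 -0.44 -0.42] M [-0.013 -0.078 -0.01 ] w 0.321
[-0.0339 -0.0201 -0.9992]
stop (np.int64(2232), 'x', np.float64(0.07424901012035104), np.float64(0.10011835838560328), 'y', np.float64(0.027979627843188377), np.float64(0.04221040548522384), 'z', np.float64(0.04821115895186683))
head (np.int64(14499), 'x', np.float64(0.06389214960181672), np.float64(0.0989333424191738), 'y', np.float64(-0.09100845019856349), np.float64(-0.03457269472657201), 'z', np.float64(0.06818596505240013)) ((0.0814252495765686, -0.06281071901321411), (0.035002075135707855, 0.05647120252251625), 0.250642329454422)
top slope [ 0.0006 -0.0001  0.0685]
bed edge 0.12025596179383671 -0.09953481929203624 0.04589120194196422
```

Request:
apply_moves([
  [0,-0.002,0.003,0,0.35],
  [0,-0.001,0.0015,0,1],
  [0,0,0,0,1],
  [0,0,0,0,1],
  [0,0,0,0,1],
], squeeze=25)

```text
clock: 18.53
position: [0.6222, -0.185, 0.0259]
ee_rot: [0.731, 0.682, -0.018, 0.006]
ft_force: [0.4, 1.0, 0.8]
grip_width: 0.223
```

```bash
python3 - <<'E'
from plan import *
show(); print(state()[3][2]); o,p,a,M=state(); print(M.T@np.array([-.9976,.0698,0]))
E
```

```text
t 18.53 p [ 0.6222 -0.185   0.0259] yaw 86.0 tilt 2.19 F [0.41 0.96 0.83] M [ 0.093  0.048 -0.011] w 0.223
[-0.03462798 -0.01600357 -0.99927213]
[ 4.18223436e-05 -9.99910698e-01  1.60123461e-02]
```

Request:
apply_moves([
  [0,-0.004,0,0,1],
  [0,-0.007,0,0,1],
  [0,-0.008,0,0,1],
  [0,-0.008,0,0,1],
  [0,-0.006,0,0,1],
])

```text
clock: 18.95
position: [0.5875, -0.182, 0.0258]
ee_rot: [0.731, 0.682, -0.017, 0.006]
ft_force: [2.4, -0.6, -1.7]
grip_width: 0.221
```

```bash
python3 - <<'E'
from plan import *
show(); print(state()[3][2])
E
```

```text
t 18.95 p [ 0.5875 -0.182   0.0258] yaw 86.03 tilt 2.11 F [ 2.4  -0.64 -1.7 ] M [-0.003 -0.334  0.071] w 0.221
[-0.0337906  -0.01452026 -0.99932345]
```

Request:
apply_moves([
  [0,-0.005,0,0,1],
  [0,-0.005,0,0,1],
  [0,-0.005,0,0,1],
  [0,-0.004,0,0,1],
  [0,-0.001,0,0,1],
])

```text
clock: 19.37
position: [0.5628, -0.1808, 0.0258]
ee_rot: [0.731, 0.682, -0.018, 0.006]
ft_force: [2.1, 0.3, -3.7]
grip_width: 0.222
```

```bash
python3 hs.py w7
```

```text
t 19.37 p [ 0.5628 -0.1808  0.0258] yaw 85.99 tilt 2.19 F [ 2.14  0.33 -3.66] M [ 0.054 -0.389 -0.008] w 0.222
[-0.0345 -0.0166 -0.9993]
stop (np.int64(2047), 'x', np.float64(0.07412497396256662), np.float64(0.10008271146308521), 'y', np.float64(0.029014790848214362), np.float64(0.04173794121356565), 'z', np.float64(0.0483646384579601))
head (np.int64(15275), 'x', np.float64(0.06360794673301841), np.float64(0.09906811997240844), 'y', np.float64(-0.032587985903063735), np.float64(0.0241291659270937), 'z', np.float64(0.06818093576524037)) ((0.08138148486614227, -0.004364321008324623), (0.03537983447313309, 0.056820098310709), 1.0429117679595947)
top slope [0.0023 0.001  0.0684]
bed edge 0.12045573721825782 -0.0992668542016113 0.04549960322706022
```

Request:
apply_moves([
  [0,-0.002,0,0,1],
  [0,-0.002,0,0,1],
  [0,-0.002,0,0,1],
  [0,-0.0015,0,0,1],
])

```text
clock: 19.75
position: [0.5568, -0.1802, 0.0261]
ee_rot: [0.731, 0.682, -0.017, 0.007]
ft_force: [14.5, -2.4, -12.2]
grip_width: 0.222
```

Request:
apply_moves([
  [0,-0.002,0,0,1],
  [0,-0.002,0,0,1],
])

```text
clock: 19.92
position: [0.5571, -0.1802, 0.0266]
ee_rot: [0.731, 0.682, -0.013, 0.01]
ft_force: [12.8, -2.0, -11.7]
grip_width: 0.223
```

```bash
python3 hs.py w8; cat > toe.py <<'E'
from plan import *
E

```

```text
t 19.92 p [ 0.5571 -0.1802  0.0266] yaw 86.05 tilt 1.93 F [ 12.76  -2.05 -11.67] M [-0.326 -2.511  0.178] w 0.223
[-0.0336 -0.0028 -0.9994]
stop (np.int64(1288), 'x', np.float64(0.07462440799076069), np.float64(0.10000050213809296), 'y', np.float64(0.024002564955027582), np.float64(0.04148400041973693), 'z', np.float64(0.04846690238690923))
head (np.int64(14537), 'x', np.float64(0.0641975137089887), np.float64(0.09915713490769804), 'y', np.float64(-0.026292178612847043), np.float64(0.02597157852214464), 'z', np.float64(0.06875431632207467)) ((0.08168025314807892, -0.00015563517808914185), (0.05226830393075943, 0.034945689141750336), 89.97063446044922)
top slope [-0.0038 -0.0171  0.069 ]
bed edge 0.12035222152116197 -0.09934152970489399 0.04551558821190165
```

Request:
apply_moves([
  [0,0,0,0,0.3],
  [0,0,0,0,0.3],
  [0,0,0,0,0.3],
])

```text
clock: 20.22
position: [0.5577, -0.1802, 0.0271]
ee_rot: [0.731, 0.682, -0.013, 0.011]
ft_force: [0.3, -0.8, 0.3]
grip_width: 0.348
```

```bash
sed -i 's/(y<.026)/(y<.045)/; s/(Z>.042)&(Z<.054)/(Z>.042)\&(Z<.052)/' hs.py; python3 hs.py w9
```

```text
t 20.22 p [ 0.5577 -0.1802  0.0271] yaw 86.05 tilt 1.93 F [ 0.27 -0.81  0.27] M [ 0.023 -0.072  0.006] w 0.348
[-0.0337 -0.0013 -0.9994]
stop (np.int64(1349), 'x', np.float64(0.07424758856823341), np.float64(0.10007331851737343), 'y', np.float64(0.024226554042323677), np.float64(0.04152036208144249), 'z', np.float64(0.04842463787968025))
head (np.int64(14934), 'x', np.float64(0.0640618165016228), np.float64(0.09908964001059295), 'y', np.float64(-0.02652048382847981), np.float64(0.02981858684242981), 'z', np.float64(0.06816476994997558)) ((0.08161275088787079, 0.0016627106815576553), (0.034957025200128555, 0.05635786056518555), 0.2140968143939972)
top slope [0.0019 0.0005 0.0684]
bed edge 0.12040141448473254 -0.09923332849470164 0.045743449726368714
```

Request:
apply_moves([
  [0,0,0.003,0,0.3],
  [0,-0.002,0.001,0,0.3],
  [0,-0.002,0,0,0.3],
  [0,-0.002,0,0,0.3],
  [0,-0.002,0,0,0.3],
])

```text
clock: 20.68
position: [0.552, -0.1798, 0.0237]
ee_rot: [0.731, 0.682, -0.011, 0.013]
ft_force: [14.6, -1.5, -5.6]
grip_width: 0.355
```

```bash
python3 - <<'E'
from plan import *
show(); print(state()[3][2])
E
```

```text
t 20.68 p [ 0.552  -0.1798  0.0237] yaw 86.08 tilt 1.95 F [14.58 -1.47 -5.63] M [-0.226 -2.794  0.07 ] w 0.355
[-0.0336534   0.00512389 -0.99942043]
```

Request:
apply_moves([
  [0,0.002,0,0,0.3],
  [0,0.002,0,0,0.2],
  [0,0,0,0,-0.2],
  [0,0,0,0,-0.2],
  [0,0,0,0,-0.2],
])

```text
clock: 21.1
position: [0.5558, -0.1802, 0.0239]
ee_rot: [0.731, 0.682, -0.011, 0.013]
ft_force: [0.5, -0.0, 0.2]
grip_width: 0.597
```

```bash
python3 hs.py w10;  python3 - <<'E'
from plan import *
o,p,a,M=state(); print((M.T@np.array([0,0,.02])))
E
```

```text
t 21.1 p [ 0.5558 -0.1802  0.0239] yaw 86.07 tilt 1.97 F [ 0.48 -0.04  0.22] M [-0.001  0.03  -0.022] w 0.597
[-0.0339  0.0052 -0.9994]
stop (np.int64(1462), 'x', np.float64(0.0739695240018156), np.float64(0.09997693204937877), 'y', np.float64(0.02418956218124719), np.float64(0.04179379235060273), 'z', np.float64(0.04843132847099362))
head (np.int64(15809), 'x', np.float64(0.0639317637804385), np.float64(0.09907455341883235), 'y', np.float64(-0.026432452931706898), np.float64(0.029975631683708523), 'z', np.float64(0.06815688618274239)) ((0.08151058107614517, 0.0017649363726377487), (0.03512078523635864, 0.05642469599843025), 0.1083826869726181)
top slope [0.0019 0.0004 0.0684]
bed edge 0.12014709164520729 -0.09950516405729737 0.04561136715905498
[-0.00067762  0.00010293 -0.01998825]
```

Clear; lift straight up and then check.

Request:
apply_moves([
  [-0.0005,0,-0.012,0,-0.2],
  [-0.001,0,-0.02,0,-0.2],
  [-0.001,0,-0.03,0,-0.2],
  [-0.001,0,-0.03,0,-0.2],
  [-0.001,0,-0.03,0,-0.2],
])

```text
clock: 21.57
position: [0.5502, -0.179, 0.1459]
ee_rot: [0.73, 0.683, -0.014, 0.007]
ft_force: [0.4, -1.3, -0.2]
grip_width: 0.597
```

Request:
apply_moves([
  [0.0,0,-0.03,0,-0.5],
  [0.03,0,-0.03,0,-0.5],
  [0.035,0,-0.02,0,-1],
  [0.035,0,0,0,-1],
  [0.035,0,0,0,-1],
])

```text
clock: 21.98
position: [0.5614, -0.049, 0.2361]
ee_rot: [0.736, 0.677, -0.012, 0.013]
ft_force: [0.3, 0.7, -0.7]
grip_width: 1.002
```

Request:
apply_moves([
  [0.035,0,0,0,-1],
  [0.035,0,0,0,-1],
  [0.035,0,0,0,-1],
  [0.02,0,0,0,-1],
  [0,0,0,0,-1],
])

```text
clock: 22.4
position: [0.5697, 0.0908, 0.2389]
ee_rot: [0.732, 0.681, -0.009, 0.015]
ft_force: [-0.6, 0.4, -0.4]
grip_width: 1.0
```

```bash
python3 - <<'E'
from plan import *
np.set_printoptions(precision=4,suppress=True)
show()
ct,Tt,it,Dt=snap("top","f"); Q=cloud(ct,Tt,Dt)
O=np.array([.5562,-.2140]); th=np.radians(86); xr=np.array([np.cos(th),np.sin(th)]); yr=np.array([-xr[1],xr[0]])
x=(Q[...,:2]-O)@xr; y=(Q[...,:2]-O)@yr; Z=Q[...,2]
for x0 in np.arange(-.06,.1,.01):
    k=(abs(x-x0)<.004)&(abs(y)<.027)&(Z>.03)
    if k.sum()>2: print(round(x0,3),k.sum(),np.round([y[k].mean(),Z[k].max()],4))
for t in["tin_mid","brush_a_mid"]:
    for q in nets.place_of("top",t)[:2]: print(t,q)
a=cv2.resize(it[150:290,260:460],(480,336))
si,T2,im2,_=snap("scene","fs"); b=cv2.resize(im2[90:190,150:250],(320,320)); b=cv2.copyMakeBorder(b,0,16,0,0,0)
cv2.imwrite("pics/final.png",np.hstack([a,b])[...,::-1])
E
```

```text
t 22.4 p [0.5697 0.0908 0.2389] yaw 85.83 tilt 1.97 F [-0.56  0.4  -0.36] M [ 0.019  0.016 -0.028] w 1.0
-0.06 23 [0.0014 0.0717]
-0.05 21 [0.0009 0.0543]
-0.04 21 [0.0008 0.0589]
-0.03 23 [0.0002 0.0539]
-0.02 23 [0.0016 0.054 ]
-0.01 21 [0.001 0.057]
0.0 21 [0.0014 0.0531]
0.01 26 [0.0009 0.0564]
0.02 21 [0.0019 0.0569]
0.03 21 [0.0016 0.0556]
0.04 21 [0.0013 0.0539]
0.05 23 [0.001  0.0557]
0.06 16 [0.0012 0.0556]
0.07 60 [0.0015 0.0738]
0.08 61 [0.0023 0.075 ]
0.09 61 [0.0005 0.0754]
tin_mid {'xy': [324.2, 131.9], 'conf': 0.98}
tin_mid {'xy': [381.1, 214.0], 'conf': 0.66}
brush_a_mid {'xy': [293.1, 129.4], 'conf': 0.55}
```

View pics/final.png

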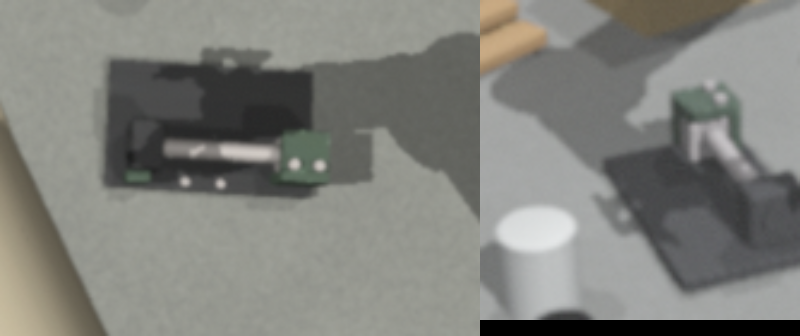

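```bash
python3 -c "
from workcell import workorder; print(workorder.hand_in())"
```

```text
the job is handed in; nothing more can be done
None
```

The bar is at home on the rest, and I handed the job in at about 22.5 s of the 67 s allowed.

I drew the bar out by its toe and let go of it on the bench, its head end about 70 mm from the press. I took it again about 38 mm headward of bar_mid. My first grip there was about 7 mm off balance by the wrist moment, so I set the bar down and took it again. The second grip read about 2.6 mm off.

I then lifted it about 135 mm and carried it over nearly level. It was set down beside the pocket, about 62 mm out, and slid in under the keeper. A final push with loose fingers met about 14 N at the stops.

**Last checks**
- **Home position:** The wrist camera put the head face at the stop face to within about 1 mm, with the bar within 1 mm of home lengthways and its yaw within about 0.2°. The top camera showed the tube about 1.2 mm towards the back along its whole length, so toe and head are both against their faces. The bar lies flat.
- **Robot clear:** The gripper is open and away from everything, with no force on the wrist.
- **Bystanders:** The tin is where it was, and the one brush reported in the last picture lies within about 4 pixels of its first reading. The networks did not report the second brush in either of my checks.

**What disagreed**
- The top and wrist cameras placed the rest about 4 mm apart lengthways. I used the wrist camera, since I had also measured the bar with it, and the bar's fit confirmed it.
- The tool drifted to a tilt of about 2° over the moves, which briefly rolled the bar by about 1° during the first push. It settled flat once released.

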